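# Unpile the network devices into their trays

## Task

Three of the four network devices are piled on one another and would run hot: take the pile apart and set every device, the one standing by itself too, level and squarely (either way round) inside the corner lips of the tray that is made to its size, one device per tray. Do not drop or tip any of them, and leave the screwdriver and the roll of tape where they are.

Things in the scene. Friction and masses are not known exactly. Their poses are not given: they have to be found in the camera images.
- switch_mid (a point): Network switch: the longest device, dark steel case, five ports along one long side, vent slots on top; 380 g. 64 mm (its x) by 150 mm (its y) by 30 mm high. The point is the centre of the case, half-way up; z is up. At the start it lies on the bench, either under the converter or by itself.
- supply_mid (a point): Power supply: aluminium case with a grid of round holes and a dark terminal strip across one end of its top; 420 g. 64 mm (its x) by 110 mm (its y) by 30 mm high. The point is the centre of the case, half-way up; z is up. At the start it lies on the bench, either under the converter or by itself.
- converter_mid (a point): Media converter: plain grey painted case, three vent slots on top, two sockets in one end; 180 g. 48 mm (its x) by 78 mm (its y) by 28 mm high. The point is the centre of the case, half-way up; z is up. At the start it lies on the switch or on the power supply, whichever is under it, long sides about parallel (within 0.9 rad).
- injector_mid (a point): Injector: the smallest device, a black plastic block; 80 g. 34 mm (its x) by 52 mm (its y) by 26 mm high. The point is the centre of the case, half-way up; z is up. At the start it lies on top of the converter.
- tray_switch_floor (a point): Tray for the switch: fixed steel plate 3 mm thick on the bench, with low L-shaped lips at its four corners only, 3 mm thick and standing 8 mm above the plate; the long sides are open in the middle for fingers. Between the lips it measures 80 mm (its x) by 166 mm (its y), 8 mm more than the switch on every side. The point is the centre of the plate's upper face (3 mm above the bench); z is up.
- tray_supply_floor (a point): Tray for the supply: fixed steel plate 3 mm thick on the bench, with low L-shaped lips at its four corners only, 3 mm thick and standing 8 mm above the plate; the long sides are open in the middle for fingers. Between the lips it measures 80 mm (its x) by 126 mm (its y), 8 mm more than the supply on every side. The point is the centre of the plate's upper face (3 mm above the bench); z is up.
- tray_converter_floor (a point): Tray for the converter: fixed steel plate 3 mm thick on the bench, with low L-shaped lips at its four corners only, 3 mm thick and standing 8 mm above the plate; the long sides are open in the middle for fingers. Between the lips it measures 64 mm (its x) by 94 mm (its y), 8 mm more than the converter on every side. The point is the centre of the plate's upper face (3 mm above the bench); z is up.
- tray_injector_floor (a point): Tray for the injector: fixed steel plate 3 mm thick on the bench, with low L-shaped lips at its four corners only, 3 mm thick and standing 8 mm above the plate; the long sides are open in the middle for fingers. Between the lips it measures 50 mm (its x) by 68 mm (its y), 8 mm more than the injector on every side. The point is the centre of the plate's upper face (3 mm above the bench); z is up.
- screwdriver: Screwdriver lying on the bench at the robot's left, pointing away from the robot; leave it alone.
- tape: Roll of black tape, 90 mm across and 22 mm high, lying on the bench at the robot's right; leave it alone. Origin: centre of its underside.
Mind the look-alikes: they are no part of the job. Leave any brown or pink look-alike of the part that bears converter_mid alone. Leave any purple look-alike of the part that bears switch_mid alone.

How it is judged:
At the end, for the whole second after the job is handed in: Each of the four devices lies at rest in its own tray, flat on the plate (within 3 mm in height and 0.05 rad of level), its centre within 13 mm of the tray's centre and its long side within 0.3 rad of the tray's, either way round (horizontal distance between switch_mid and tray_switch_floor below 0.013 m and z of switch_mid in the frame of tray_switch_floor below 0.018 m and angle between each of switch_mid, supply_mid, converter_mid, injector_mid's own z axis and vertical below 0.05 rad and angle between the y axis of switch_mid and the y axis of tray_switch_floor, either way round below 0.3 rad and linear speed of each of switch, supply, converter, injector below 0.02 m/s and angular speed of each of switch, supply, converter, injector below 0.1 rad/s and horizontal distance between supply_mid and tray_supply_floor below 0.013 m and z of supply_mid in the frame of tray_supply_floor below 0.018 m and angle between the y axis of supply_mid and the y axis of tray_supply_floor, either way round below 0.3 rad and horizontal distance between converter_mid and tray_converter_floor below 0.013 m and z of converter_mid in the frame of tray_converter_floor below 0.017 m and angle between the y axis of converter_mid and the y axis of tray_converter_floor, either way round below 0.3 rad and horizontal distance between injector_mid and tray_injector_floor below 0.013 m and z of injector_mid in the frame of tray_injector_floor below 0.016 m and angle between the y axis of injector_mid and the y axis of tray_injector_floor, either way round below 0.3 rad); the robot touches nothing.
It fails at once if a device is dropped (falls faster than 0.7 m/s, about 25 mm, out of the fingers) ((linear speed of switch above 0.7 m/s and contact force between switch and the fingers below 0.1 N) or (linear speed of supply above 0.7 m/s and contact force between supply and the fingers below 0.1 N) or (linear speed of converter above 0.7 m/s and contact force between converter and the fingers below 0.1 N) or (linear speed of injector above 0.7 m/s and contact force between injector and the fingers below 0.1 N)).
It fails at once if a device is tipped by more than about 40 degrees (angle between any of switch_mid, supply_mid, converter_mid, injector_mid's own z axis and vertical above 0.7 rad).
It fails at once if the screwdriver or the tape is moved by more than 30 mm (distance of any of screwdriver, tape from where it was at the start of the episode above 0.03 m).
It also fails if it takes over 112 s, if anything falls off the work surface, if the arm or the gripper's body presses on something with over 40 N, if the wrist force passes 120 N, or if a joint passes its speed limit or range.

## Robot

A 7-joint arm with a two-finger parallel gripper is mounted at the origin on the work surface. World frame = base frame: x ahead of the robot, y to its left, z up, the work surface at z = 0. Lengths are in m, angles in rad, forces in N, time in s.
With the tool pointing down it reaches from about 0.4 to 0.875 m from the base axis. Payload 19.3 kg.
Tool frame: the origin (TCP) lies midway between the tips of the shut fingers; the grasp point (between the pads) lies 19 mm behind it (bot.pinch_z is the distance from the TCP to the grasp point, in m); z points along the fingers, y is the direction in which the jaws open and shut (so a half turn about z gives the same grasp; the last joint's range is limited). The gripper opens to 85 mm and grips with 20 to 120 N. Pads are 22 mm wide; open, the fingers measure 114 mm over their backs; the gripper's body (76 mm by 85 mm) begins 54 mm behind the grasp point. The pads swing forward as they close: fully open they stand 13 mm farther back than shut.
Start: joints at [-1.393, 0.521, -0.036, 1.599, 0.021, 1.021, -0.113], TCP at [0.153, 0.606, 0.206] pointing down, gripper open.
Joint ranges: [-2.91, 2.91], [-0.3, 2.13], [-1.5, 1.42], [0.17, 2.43], [-1.26, 4.41], [0.16, 1.93], [-2.52, 2.52]. Speed limits (rad/s): [1.89, 1.89, 2.39, 2.39, 3.01, 3.01, 3.01].

## Interface

Orientations are given as [roll, pitch, yaw] about the fixed x, y, z axes, in that order (R = Rz(yaw) Ry(pitch) Rx(roll)).
In Python, from workcell import bot gives the robot as it stands. The module is installed in compiled form; this text tells all that it offers.
- The arm moves only by the tool move_arm, never from a script. Its argument "moves" is text: rows parted by semicolons, each of 4 numbers parted by spaces: the shift along the tool's x, y, z in mm, then the turn about the tool's z in rad. In form: dx dy dz yaw; .... A call has exactly 10 rows; each row is the pose to reach, as a shift and turn from the pose commanded when the call began, along the tool's axes at that moment; what a row does not reach only later rows make up. A row lasts 1/12 s, in which the tool goes at most 41.7 mm and 7.16 degrees, less where a joint would pass 70% of its speed; a pose out of reach is approached as far as the arm can. A call with a gripper value outside its range is refused whole. "grip" is the opening, from 0 (shut) to 1 (fully open), set as the call begins (left out, the last holds). The fingers move at their own pace and stop on an object; "grip_force" is the grip in N (left out, the last holds). Time passes only in rows, so rows that repeat a pose let the fingers close, or fill a call up. It gives the time, the measured TCP pose, the force and the opening at its end, in the units of the state.
- bot.observe(): the state, without advancing time (a new reading comes with each control period).
- bot.grab_frame(name): name is "scene" or "top" or "wrist"; returns a dict with "frame" (384x512x3 uint8, red, green, blue), "z_map" (384x512 float32, m along the optical axis (not along the pixel's ray), 0 where there is no reading), "K" (3x3 intrinsics, pixels), "eye" and "attitude" of the camera in the world. Camera axes: x right, y up, looking along -z (the intrinsics and any distortion apply to the point x, -y, -z); pixel columns grow to the right and rows downward; lengths in m; the calibration is good to about 2 mm. A picture is of the moment at which its call begins.
- bot.job_done(): hands the job in, once; it reports no verdict.
Trained networks look in a picture, given as the dict that the camera call returned (one of the last four; its "shot" number tells which), for a name from the list of things; names that differ only in an ending like _2 or _b are one class to them, and where a whole thing is asked for, a point or a joint stands for the part that bears it (a point fixed in the world has none). Each returns a list of dicts, best first, with "conf" (0 to 1); they miss things now and then, are a little off and sometimes report something else, mostly with a low value. They report only what shows in the picture. A call takes as long as a camera call. They do not tell look-alikes from the thing itself.
- bot.search_frame(picture, label): "at" ([column, row] in pixels, amid what is visible of it).
- bot.pinpoint(picture, label): "at" ([column, row] in pixels: a listed point, or the origin of a listed thing).
The state is a dict: "clock": time; "qpos": joint angles; "qd": joint speeds; "joint_efforts": joint torques, N m; "position": TCP position; "tool_rot": TCP orientation; "force": force on the tool from outside, world axes, zero at the start; "moment": the same for the moment, N m; "grip_width": finger opening in m.
Only numpy, scipy, OpenCV 4.12 (cv2) and the standard library are available. Lean on these libraries where they do the work, as an engineer would, in place of code of your own. Each camera call takes 0.05 s, during which the arm holds its last target. There are 200 camera calls.

## Working session

There is one attempt and no reset: what is moved stays moved. The work goes in short steps, Python scripts to look and compute and a tool call to move; the robot and the scene stay as the last step left them, time stands still between calls to the robot, and variables do not carry over. Pictures are saved under pics/ and viewed, about 12 in all and at most 16, crops included, and the job is handed in when it is done.

Besides the shell and the picture viewer there is one more tool, called after "Request:" as a command line: name --argument value ..., lists and objects as JSON in quotes. move_arm: Moves the arm, as the interface text tells. Its arguments: {"type":"object","properties":{"moves":{"type":"string"},"grip":{"type":"number"},"grip_force":{"type":"number"}},"required":["moves"]}

```bash
mkdir -p pics; cat > h.py <<'E'
import numpy as np, cv2
from scipy.spatial.transform import Rotation as R
from workcell import bot
def rot(a):
    a=np.array(a,float)
    return a if a.shape==(3,3) else (R.from_euler('xyz',a).as_matrix() if a.size==3 else R.from_quat(a).as_matrix())
def cloud(p):
    z=p["z_map"];K=np.array(p["K"]);h,w=z.shape
    u,v=np.meshgrid(np.arange(w),np.arange(h))
    c=np.stack([(u-K[0,2])/K[0,0]*z,-(v-K[1,2])/K[1,1]*z,-z],-1)
    W=c@rot(p["attitude"]).T+np.array(p["eye"]); W[z==0]=np.nan
    return W
def proj(p,X):
    K=np.array(p["K"]);c=(np.array(X)-np.array(p["eye"]))@rot(p["attitude"])
    return np.array([K[0,2]+K[0,0]*c[0]/-c[2],K[1,2]+K[1,1]*-c[1]/-c[2]])
def save(n,p): cv2.imwrite("pics/"+n,cv2.cvtColor(p["frame"],cv2.COLOR_RGB2BGR))
E
python3 - <<'E'
from h import *
s=bot.observe(); print({k:np.round(v,3) for k,v in s.items()})
names=["switch_mid","supply_mid","converter_mid","injector_mid","tray_switch_floor","tray_supply_floor","tray_converter_floor","tray_injector_floor","screwdriver","tape"]
for c in ["top","scene"]:
    p=bot.grab_frame(c); save(c+"1.png",p); print(c,[ (k,np.round(p[k],3).tolist()) for k in("K","eye","attitude")],[k for k in p])
    W=cloud(p)
    for n in names:
        for d in bot.pinpoint(p,n)[:4]:
            u,v=np.round(d["at"]).astype(int)
            if 0<=u<512 and 0<=v<384: print(n,round(d["conf"],2),u,v,np.round(W[v,u],3))
E
```

```text
{'clock': np.float64(0.0), 'qpos': array([-1.393,  0.522, -0.036,  1.6  ,  0.021,  1.021, -0.113]), 'qd': array([ 0.   ,  0.   ,  0.   ,  0.   , -0.001,  0.   , -0.001]), 'joint_efforts': array([-2.0000e-03, -9.2710e+01,  1.9790e+00, -3.6992e+01,  1.8000e-02,
        8.0000e-03,  0.0000e+00]), 'position': array([0.153, 0.606, 0.205]), 'tool_rot': array([-3.14 ,  0.   ,  2.894]), 'force': array([-0.28 ,  0.671,  0.334]), 'moment': array([-0.057, -0.023,  0.005]), 'grip_width': np.float64(0.085)}
top [('K', [[360.43, 0.0, 258.537], [0.0, 360.43, 198.908], [0.0, 0.0, 1.0]]), ('eye', [0.408, -0.007, 1.233]), ('attitude', [0.145, -0.003, -1.591])] ['frame', 'z_map', 'K', 'eye', 'attitude', 'shot']
switch_mid 0.98 178 142 [0.787 0.259 0.032]
switch_mid 0.93 168 187 [0.63  0.29  0.034]
supply_mid 0.59 174 235 [0.465 0.256 0.084]
converter_mid 0.91 160 274 [0.342 0.313 0.03 ]
converter_mid 0.91 191 278 [0.327 0.212 0.027]
converter_mid 0.5 172 235 [0.466 0.264 0.078]
injector_mid 0.62 170 235 [0.466 0.269 0.085]
tray_switch_floor 0.94 332 236 [ 0.455 -0.262  0.002]
tray_supply_floor 0.56 259
[... 552 characters left out ...]
0.797 0.258 0.027]
supply_mid 0.86 354 198 [0.493 0.273 0.048]
supply_mid 0.3 414 216 [0.457 0.461 0.006]
converter_mid 0.96 379 177 [0.351 0.328 0.024]
converter_mid 0.71 341 166 [0.353 0.2   0.028]
converter_mid 0.49 356 193 [0.49  0.275 0.069]
injector_mid 0.51 352 187 [0.484 0.259 0.083]
tray_switch_floor 0.59 356 200 [0.494 0.281 0.043]
tray_switch_floor 0.55 204 156 [ 0.46  -0.254  0.005]
tray_supply_floor 0.68 267 177 [ 0.469 -0.018  0.003]
tray_converter_floor 0.82 260 213 [0.619 0.015 0.001]
tray_injector_floor 0.88 178 194 [ 0.646 -0.256  0.003]
tray_injector_floor 0.56 346 239 [0.637 0.287 0.028]
screwdriver 0.65 419 218 [0.454 0.477 0.   ]
tape 0.54 157 123 [ 0.359 -0.497 -0.002]
```

```bash
python3 - <<'E'
import cv2
a=cv2.imread("pics/top1.png")[100:310,90:440]; cv2.imwrite("pics/topc.png",cv2.resize(a,None,fx=2.2,fy=2.2,interpolation=cv2.INTER_CUBIC))
a=cv2.imread("pics/scene1.png"); cv2.imwrite("pics/scenec.png",cv2.resize(a[100:340,130:480],None,fx=2.2,fy=2.2,interpolation=cv2.INTER_CUBIC))
E
```

```text
(no output)
```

View pics/topc.png

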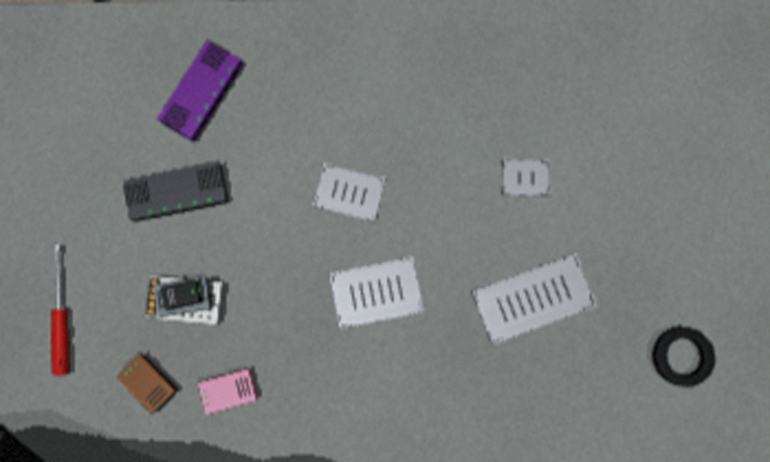

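View pics/scenec.png

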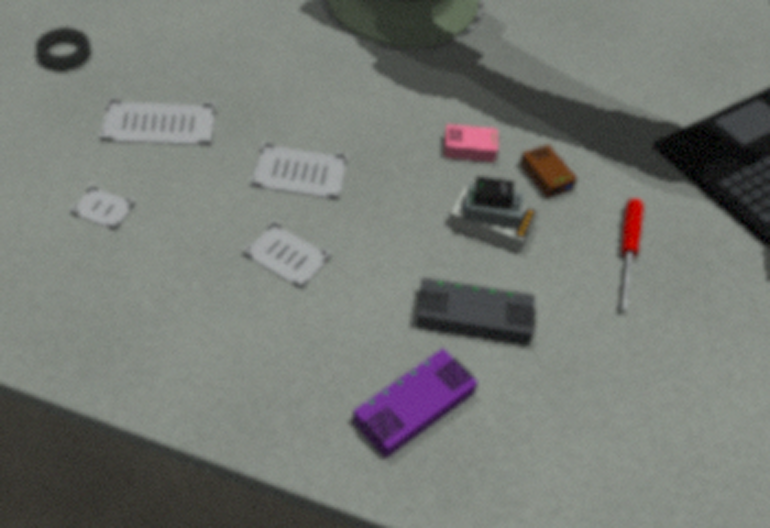

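```bash
cat > seg.py <<'E'
from h import *
def rect(W,m,name,big=True):
    m=m.astype(np.uint8)
    if big:
        n,l,st,_=cv2.connectedComponentsWithStats(m,connectivity=8)
        if n<2: print(name,'none');return
        m=(l==1+np.argmax(st[1:,4]))
    P=W[m>0]; P=P[~np.isnan(P).any(1)]
    (c,(a,b),t)=cv2.minAreaRect((P[:,:2]*1000).astype(np.float32))
    if a>b: t+=90
    t=(t+90)%180-90  # dir: now angle of rect 'width' axis (short) ; long = t+90
    L=(t+90+90)%180-90
    print(f"{name}: c=({c[0]:.0f},{c[1]:.0f}) size {min(a,b):.0f}x{max(a,b):.0f} long-axis dir {L:.1f}deg z med {np.median(P[:,2])*1000:.0f} n={len(P)} mean=({P[:,0].mean()*1000:.0f},{P[:,1].mean()*1000:.0f})")
E
python3 - <<'E'
from seg import *
p=bot.grab_frame("top");W=cloud(p);f=p["frame"].astype(int);z=W[...,2]
print("table z",np.nanmedian(z[150:300,230:420]))
hsv=cv2.cvtColor(p["frame"],cv2.COLOR_RGB2HSV)
x,y=W[...,0],W[...,1]
def box(a,b,c,d): return (x>a)&(x<b)&(y>c)&(y<d)
v=f.max(-1)
for n,b in dict(switch=(.39,.55,-.38,-.14),supply=(.39,.56,-.12,.1),conv=(.56,.7,-.07,.1),inj=(.58,.71,-.34,-.2)).items():
    m=box(*b); print(n,np.percentile(v[m],[10,50,90,97]),np.percentile(z[m],[5,50,95,99]).round(4))
    rect(W,m&(v>145),"tray "+n)
    rect(W,m&(v>130),"tray130 "+n)
m=box(.55,.71,.18,.4); rect(W,m&(z>.018),"switch"); rect(W,m&(v<85),"switch dark")
m=box(.39,.56,.18,.38)
for a,b in((.07,.1),(.045,.07),(.018,.045),(.018,.1)): rect(W,m&(z>a)&(z<b),f"stack {a}-{b}")
E
```

```text
table z 0.0009772035298512005
switch [123. 128. 182. 187.] [-0.0028  0.0018  0.0069  0.0106]
tray switch: c=(457,-262) size 87x172 long-axis dir -71.4deg z med 4 n=1131 mean=(456,-261)
tray130 switch: c=(463,-263) size 103x180 long-axis dir -71.2deg z med 4 n=1249 mean=(457,-263)
supply [124. 128. 200. 206.] [-0.0031  0.0015  0.0066  0.0102]
tray supply: c=(472,-20) size 90x134 long-axis dir -80.2deg z med 4 n=935 mean=(471,-19)
tray130 supply: c=(477,-27) size 102x159 long-axis dir -79.0deg z med 3 n=1047 mean=(472,-20)
conv [125. 129. 183. 187.] [-0.0025  0.0016  0.0067  0.0119]
tray conv: c=(630,20) size 72x99 long-axis dir 74.6deg z med 4 n=526 mean=(629,19)
tray130 conv: c=(632,22) size 81x110 long-axis dir 76.4deg z med 4 n=610 mean=(630,21)
inj [125. 130. 167. 170.] [-0.0028  0.0015  0.0064  0.0099]
tray inj: c=(648,-259) size 56x70 long-axis dir 86.9deg z med 4 n=271 mean=(648,-258)
tray130 inj: c=(650,-281) size 88x119 long-axis dir -84.0deg z med 3 n=478 mean=(649,-275)
switch: c=(635,289) size 66x152 long-axis dir -79.9deg z med 31 n=865 mean=(634,288)
switch dark: c=(634,285) size 63x157 long-axis dir -78.9deg z med 30 n=876 mean=(633,284)
stack 0.07-0.1: c=(472,264) size 34x52 long-axis dir -77.8deg z med 84 n=190 mean=(471,263)
stack 0.045-0.07: c=(471,268) size 48x78 long-axis dir -82.1deg z med 58 n=180 mean=(468,265)
stack 0.018-0.045: c=(467,272) size 66x110 long-axis dir 84.2deg z med 31 n=290 mean=(460,267)
stack 0.018-0.1: c=(468,272) size 68x110 long-axis dir 84.2deg z med 56 n=660 mean=(465,265)
```

```bash
cat > plan.py <<'E'
import sys
from h import *
# usage: plan.py x y z(mm, TCP) jawdir(deg) 
s=bot.observe();p=np.array(s["position"])*1000;M=rot(s["tool_rot"])
t=np.array([float(a) for a in sys.argv[1:4]]); cur=np.degrees(np.arctan2(M[1,1],M[0,1]))
d=(float(sys.argv[4])-cur+90)%180-90
print("t",round(float(s["clock"]),2),"pos",p.round(1),"jaw",round(cur,1),"width",round(float(s["grip_width"]),4),"j7",s["qpos"][6].round(2))
print("shift",((t-p)@M).round(1),"turn",round(-np.radians(d),3),"tilt",np.degrees(np.arccos(-M[2,2])).round(2))
E
python3 plan.py 472 264 160 12.2
```

```text
t 1.15 pos [153.4 605.9 205.7] jaw 75.8 width 0.0856 j7 -0.11
shift [-392.8 -253.3   45.7] turn 1.11 tilt 0.0
```

Request:
move_arm --moves "-20 -13 0 0.06;-55 -35 0 0.17;-95 -61 0 0.29;-130 -84 0 0.41;-165 -106 0 0.53;-200 -129 0 0.65;-235 -151 5 0.77;-265 -171 10 0.89;-295 -190 15 1.0;-315 -203 20 1.11" --grip 1

```text
clock: 1.98
position: [0.4113, 0.3287, 0.1859]
tool_rot: [3.141, 0.0, 1.775]
force: [-0.3, 0.5, -0.0]
grip_width: 0.0854
```

```bash
python3 plan.py 472 264 150 12.2
```

```text
t 1.98 pos [411.3 328.7 185.9] jaw 11.7 width 0.0854 j7 -0.44
shift [-75.7  46.3  36. ] turn -0.008 tilt 0.06
```

Request:
move_arm --moves "-15 9 7 0;-30 18 14 0;-45 27 21 0;-60 36 28 0;-70 43 33 -0.01;-76 46 36 -0.01;-76 46 36 -0.01;-76 46 36 -0.01;-76 46 36 -0.01;-76 46 36 -0.01"

```text
clock: 2.82
position: [0.4695, 0.2682, 0.15]
tool_rot: [3.141, -0.001, 1.795]
force: [0.1, -0.4, -0.5]
grip_width: 0.0855
```

```bash
python3 - <<'E'
from seg import *
p=bot.grab_frame("wrist");save("w1.png",p);W=cloud(p);z=W[...,2];x,y=W[...,0],W[...,1]
print(np.round(p["eye"],3))
m=(x>.38)&(x<.56)&(y>.15)&(y<.4)
for a,b in((.07,.1),(.045,.07),(.018,.045)): rect(W,m&(z>a)&(z<b),f"stack {a}-{b}")
print((W[...,2]==W[...,2]).mean())
E
python3 plan.py 472 264 62 12.2
```

```text
[0.454 0.336 0.319]
stack 0.07-0.1: c=(470,265) size 33x52 long-axis dir -78.0deg z med 84 n=2270 mean=(469,267)
stack 0.045-0.07: c=(468,269) size 48x78 long-axis dir -82.1deg z med 58 n=1772 mean=(464,285)
stack 0.018-0.045: c=(464,272) size 64x109 long-axis dir 83.5deg z med 31 n=2388 mean=(458,291)
0.99578857421875
t 2.87 pos [469.5 268.1 150. ] jaw 12.8 width 0.0855 j7 -0.23
shift [-4.6  1.5 88. ] turn 0.011 tilt 0.03
```

View pics/w1.png

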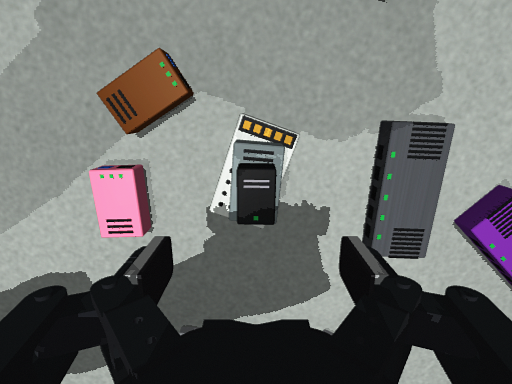

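Request:
move_arm --moves "-4 1 12 0.01;-4 1 28 0.01;-4 1 44 0.01;-4 1 60 0.01;-4 1 72 0.01;-4 1 82 0.01;-4 1 88 0.01;-4 1 91 0.01;-4 1 91 0.01;-4 1 91 0.01"

```text
clock: 3.7
position: [0.472, 0.2638, 0.0591]
tool_rot: [3.141, -0.0, 1.784]
force: [-0.3, -0.4, -0.3]
grip_width: 0.0856
```

Request:
move_arm --moves "0 0 0 0;0 0 0 0;0 0 0 0;0 0 0 0;0 0 0 0;0 0 0 0;0 0 0 0;0 0 0 0;0 0 0 0;0 0 0 0" --grip 0 --grip_force 30

```text
clock: 4.53
position: [0.4717, 0.2636, 0.0587]
tool_rot: [-3.142, 0.0, 1.784]
force: [0.3, -0.1, -0.3]
grip_width: -0.0003
```

```bash
python3 - <<'E'
from h import *
p=bot.grab_frame("wrist");save("w2.png",p)
E
```

```text
(no output)
```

View pics/w2.png

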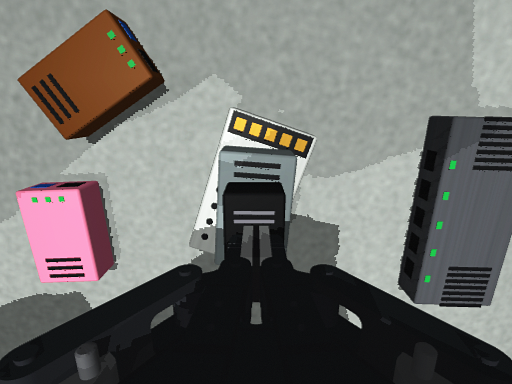

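```bash
python3 - <<'E'
from seg import *
for c in("wrist","top"):
    p=bot.grab_frame(c);W=cloud(p);z=W[...,2];x,y=W[...,0],W[...,1]
    m=(x>.38)&(x<.56)&(y>.15)&(y<.4)
    for a,b in((.078,.09),(.053,.063),(.02,.04)): rect(W,m&(z>a)&(z<b),c+f" {a}-{b}")
    if c=="wrist":
        for v in range(180,300,8): print(v,[(np.round(W[v,u]*1000).astype(int).tolist()) for u in(250,)],[(np.round(W[v,u]*1000).astype(int).tolist()) for u in(270,)])
E
python3 plan.py 470 264 62 12
```

```text
wrist 0.078-0.09: c=(468,271) size 34x39 long-axis dir -77.6deg z med 84 n=2663 mean=(466,279)
wrist 0.053-0.063: c=(468,269) size 48x78 long-axis dir -82.1deg z med 58 n=3418 mean=(464,288)
wrist 0.02-0.04: c=(465,272) size 64x110 long-axis dir 83.5deg z med 31 n=4583 mean=(458,294)
180 [[462, 290, 59]] [[474, 292, 59]]
188 [[463, 289, 75]] [[473, 292, 75]]
196 [[463, 287, 84]] [[474, 290, 83]]
204 [[464, 283, 85]] [[474, 286, 85]]
212 [[465, 279, 85]] [[476, 281, 84]]
220 [[466, 274, 85]] [[476, 277, 85]]
228 [[466, 273, 93]] [[477, 272, 85]]
236 [[466, 273, 102]] [[477, 271, 94]]
244 [[467, 273, 111]] [[477, 271, 103]]
252 [[467, 274, 119]] [[475, 275, 118]]
260 [[467, 272, 123]] [[474, 277, 129]]
268 [[467, 274, 131]] [[474, 276, 133]]
276 [[468, 271, 132]] [[474, 275, 137]]
284 [[468, 267, 131]] [[474, 276, 144]]
292 [[469, 263, 131]] [[472, 281, 154]]
top 0.078-0.09: c=(473,251) size 26x35 long-axis dir -0.4deg z med 85 n=67 mean=(473,248)
top 0.053-0.063: c=(473,246) size 33x51 long-axis dir 1.8deg z med 58 n=77 mean=(471,241)
top 0.02-0.04: c=(463,241) size 50x64 long-axis dir -8.6deg z med 31 n=155 mean=(454,234)
t 4.68 pos [471.8 263.6  58.7] jaw 12.2 width -0.0001 j7 -0.19
shift [ 0.8 -1.6 -3.3] turn 0.004 tilt 0.0
```

```bash
python3 - <<'E'
import cv2
a=cv2.imread("pics/w2.png")[140:340,160:350]; cv2.imwrite("pics/w2c.png",cv2.convertScaleAbs(cv2.resize(a,None,fx=3,fy=3,interpolation=cv2.INTER_CUBIC),alpha=2.2,beta=20))
E
```

```text
(no output)
```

View pics/w2c.png

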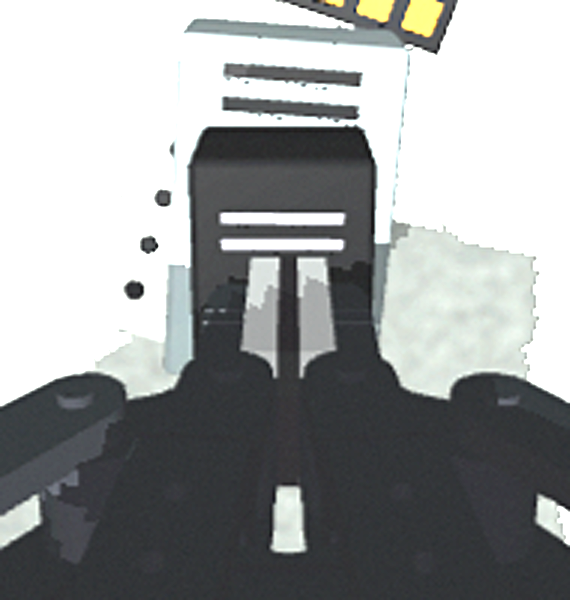

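Request:
move_arm --moves "0 0 -5 0;0 0 -15 0;0 0 -25 0;0 0 -35 0;0 0 -45 0;0 0 -50 0;0 0 -50 0;0 0 -50 0;0 0 -50 0;0 0 -50 0"

```text
clock: 5.52
position: [0.4715, 0.2635, 0.1083]
tool_rot: [-3.141, 0.0, 1.784]
force: [-0.1, -0.2, 0.6]
grip_width: 0.0003
```

```bash
python3 - <<'E'
from seg import *
p=bot.grab_frame("wrist");save("w3.png",p);W=cloud(p);z=W[...,2];x,y=W[...,0],W[...,1]
m=(x>.38)&(x<.56)&(y>.15)&(y<.4)
for a,b in((.078,.09),(.053,.063)): rect(W,m&(z>a)&(z<b),f" {a}-{b}")
for v in range(190,300,6): print(v,[(np.round(W[v,u]*1000).astype(int).tolist()) for u in(243,250,258,265,272)])
print(bot.observe()["position"],bot.observe()["grip_width"])
E
```

```text
0.078-0.09: c=(469,266) size 34x48 long-axis dir -78.0deg z med 84 n=2746 mean=(469,270)
 0.053-0.063: c=(469,269) size 48x77 long-axis dir -82.1deg z med 58 n=2263 mean=(465,285)
190 [[459, 276, 85], [464, 277, 85], [470, 278, 84], [474, 279, 85], [479, 280, 85]]
196 [[460, 271, 83], [465, 272, 84], [471, 274, 86], [475, 275, 85], [480, 276, 84]]
202 [[461, 267, 85], [466, 268, 84], [471, 269, 85], [476, 270, 84], [482, 271, 83]]
208 [[462, 262, 85], [467, 263, 84], [473, 265, 84], [478, 266, 84], [482, 267, 85]]
214 [[463, 257, 83], [468, 259, 84], [474, 260, 84], [479, 261, 84], [483, 263, 85]]
220 [[464, 253, 84], [469, 254, 84], [474, 256, 85], [479, 257, 85], [485, 258, 84]]
226 [[462, 272, 139], [466, 273, 140], [470, 274, 140], [474, 275, 140], [486, 253, 84]]
232 [[463, 272, 147], [466, 273, 147], [470, 274, 147], [474, 274, 146], [487, 248, 84]]
238 [[463, 272, 154], [466, 273, 154], [470, 274, 154], [473, 275, 154], [478, 271, 145]]
244 [[463, 273, 161], [466, 273, 160], [470, 274, 160], [473, 274, 159], [478, 271, 152]]
250 [[464, 273, 167], [467, 273, 166], [470, 274, 166], [473, 275, 166], [477, 271, 158]]
256 [[464, 273, 171], [467, 273, 171], [470, 274, 171], [473, 274, 171], [477, 271, 164]]
262 [[464, 274, 178], [467, 274, 178], [470, 272, 172], [472, 276, 178], [475, 277, 180]]
268 [[464, 274, 183], [467, 274, 181], [471, 269, 171], [472, 276, 182], [475, 276, 182]]
274 [[464, 273, 186], [467, 271, 181], [472, 266, 172], [472, 275, 186], [475, 276, 186]]
280 [[465, 273, 189], [468, 269, 181], [472, 263, 172], [472, 276, 191], [475, 276, 189]]
286 [[464, 279, 200], [468, 266, 181], [473, 260, 172], [472, 275, 193], [473, 280, 200]]
292 [[464, 277, 201], [469, 263, 181], [474, 258, 172], [473, 273, 193], [473, 280, 203]]
298 [[465, 275, 202], [469, 261, 182], [474, 254, 171], [475, 264, 184], [473, 280, 206]]
[0.47154993 0.26342234 0.1082384 ] 9.336697390291456e-05
```

View pics/w3.png

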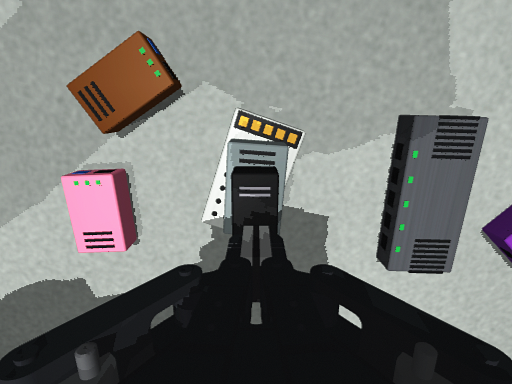

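Request:
move_arm --moves "1 -1 0 0;2 -1 0 0;2 -1 10 0;2 -1 25 0;2 -1 40 0;2 -1 52 0;2 -1 61 0;2 -1 67 0;2 -1 70 0;2 -1 71 0" --grip 1

```text
clock: 6.4
position: [0.4703, 0.2652, 0.0373]
tool_rot: [-3.141, 0.0, 1.784]
force: [0.5, -0.1, 1.2]
grip_width: 0.0852
```

Request:
move_arm --moves "0 0 0 0;0 0 0 0;0 0 0 0;0 0 0 0;0 0 0 0;0 0 0 0;0 0 0 0;0 0 0 0;0 0 0 0;0 0 0 0" --grip 0 --grip_force 30

```text
clock: 7.23
position: [0.4706, 0.2655, 0.0382]
tool_rot: [3.141, -0.0, 1.784]
force: [-0.3, -1.1, 5.6]
grip_width: 0.0334
```

```bash
python3 - <<'E'
from h import *
p=bot.grab_frame("wrist");save("w4.png",p)
E
python3 plan.py 648 -259 120 -3.1
```

```text
t 7.28 pos [470.6 265.5  38.2] jaw 12.2 width 0.0335 j7 -0.18
shift [-550.1   62.6  -82. ] turn 0.267 tilt 0.04
```

View pics/w4.png

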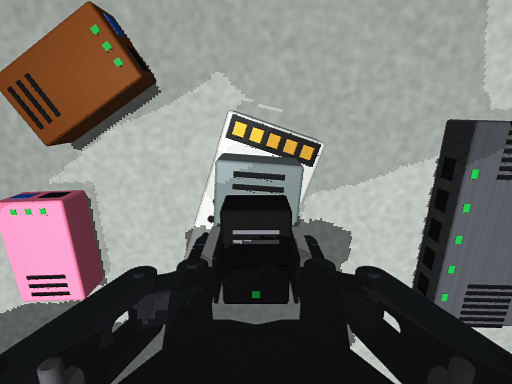

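Request:
move_arm --moves "0 0 -2 0;0 0 -6 0;0 0 -14 0;0 0 -24 0;0 0 -36 0;-5 1 -48 0;-18 2 -58 0;-38 4 -64 0.03;-62 7 -68 0.06;-90 10 -70 0.1" --grip_force 40

```text
clock: 8.12
position: [0.4998, 0.1783, 0.1092]
tool_rot: [3.14, -0.001, 1.683]
force: [1.1, 0.5, -0.3]
grip_width: 0.0332
```

```bash
python3 plan.py 648 -259 80 -3.1
```

```text
t 8.12 pos [499.8 178.3 109.2] jaw 6.4 width 0.0332 j7 -0.13
shift [-451.2   98.1   29. ] turn 0.167 tilt 0.09
```

Request:
move_arm --moves "-34 7 0 0.01;-70 15 0 0.03;-108 23 0 0.05;-146 32 0 0.06;-184 40 0 0.08;-222 48 0 0.09;-260 56 0 0.11;-298 65 0 0.13;-334 73 0 0.15;-366 80 0 0.17"

```text
clock: 8.95
position: [0.6196, -0.1795, 0.1087]
tool_rot: [3.141, 0.001, 1.511]
force: [0.4, 0.6, -0.4]
grip_width: 0.0332
```

```bash
python3 plan.py 648 -259 50 -3.1
```

```text
t 8.95 pos [ 619.6 -179.5  108.7] jaw -3.4 width 0.0332 j7 0.35
shift [-77.7  33.   58.8] turn -0.006 tilt 0.06
```

Request:
move_arm --moves "-24 10 5 0;-44 18 10 0;-58 24 17 0;-68 29 24 0;-75 31 30 0;-78 33 35 0;-78 33 38 0;-78 33 39 0;-78 33 39 0;-78 33 39 0"

```text
clock: 9.78
position: [0.6486, -0.2541, 0.0691]
tool_rot: [3.141, -0.0, 1.515]
force: [-0.2, -0.9, -0.7]
grip_width: 0.0333
```

```bash
python3 - <<'E'
from seg import *
p=bot.grab_frame("wrist");save("w5.png",p);W=cloud(p);z=W[...,2];x,y=W[...,0],W[...,1]
v=p["frame"].max(-1)
m=(x>.58)&(x<.71)&(y>-.33)&(y<-.19)&(z<.02)
print(np.percentile(v[m],[10,50,70,80,90,95]))
rect(W,m&(v>150),"tray"); rect(W,(z>.05)&(z<.13)&(x>.58)&(x<.71)&(y>-.33)&(y<-.19),"held?")
cv2.imwrite("pics/w5m.png",(m&(v>150)).astype(np.uint8)*255)
a=cv2.resize(p["frame"][60:384,100:412,::-1],None,fx=1.6,fy=1.6); cv2.imwrite("pics/w5.png",a)
E
python3 plan.py 648 -259 -15 -3.1
```

```text
[100. 168. 194. 197. 217. 243.]
tray: c=(645,-232) size 84x130 long-axis dir -0.0deg z med 1 n=11298 mean=(649,-221)
held?: c=(648,-255) size 52x61 long-axis dir -3.1deg z med 115 n=9015 mean=(649,-250)
t 9.83 pos [ 648.6 -254.3   69.1] jaw -3.2 width 0.0333 j7 0.45
shift [-4.7 -0.4 84.1] turn -0.002 tilt 0.02
```

View pics/w5.png

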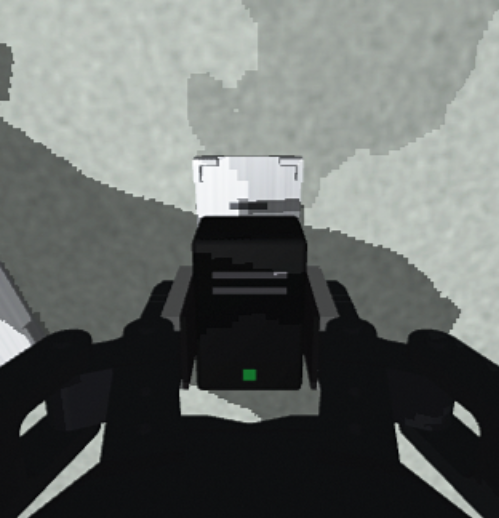

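```bash
python3 - <<'E'
from h import *
p=bot.grab_frame("wrist");W=cloud(p)
for u,v in((222,159),(288,158),(222,180),(288,180)): print(np.round(np.nanmedian(W[v-1:v+2,u-1:u+2],(0,1))*1000,1))
E
```

```text
[ 622.6 -221.8   11.2]
[ 676.7 -224.9    1.9]
[ 620.2 -241.2    3. ]
[ 677. -245.    1.]
```

Request:
move_arm --moves "-5 0 10 0;-5 0 24 0;-5 0 38 0;-5 0 50 0;-5 0 60 0;-5 0 68 0;-5 0 74 0;-5 0 79 0;-5 0 82 0;-5 0 84 0"

```text
clock: 10.72
position: [0.6482, -0.2599, -0.0154]
tool_rot: [3.141, 0.0, 1.514]
force: [-0.4, 0.2, -0.8]
grip_width: 0.0331
```

```bash
python3 plan.py 649 -259.5 -17 -3.1
```

```text
t 10.72 pos [ 648.2 -259.9  -15.4] jaw -3.3 width 0.0331 j7 0.48
shift [0.5 0.7 1.6] turn -0.003 tilt 0.01
```

Request:
move_arm --moves "0 0 0.5 0;0 0 1 0;0 0 1.5 0;0 0 2 0;0 0 2 0;0 0 2 0;0 0 2 0;0 0 2 0;0 0 2 0;0 0 2 0"

```text
clock: 11.55
position: [0.6484, -0.26, -0.0167]
tool_rot: [3.141, 0.0, 1.514]
force: [-1.9, 1.1, 5.9]
grip_width: 0.033
```

Request:
move_arm --moves "0 0 0 0;0 0 0 0;0 0 0 0;0 0 0 0;0 0 0 0;0 0 -5 0;0 0 -15 0;0 0 -30 0;0 0 -50 0;0 0 -75 0" --grip 1

```text
clock: 12.38
position: [0.6477, -0.2599, 0.0591]
tool_rot: [-3.141, -0.0, 1.514]
force: [0.1, 0.5, 0.6]
grip_width: 0.0854
```

```bash
python3 - <<'E'
from seg import *
p=bot.grab_frame("wrist");W=cloud(p);z=W[...,2];x,y=W[...,0],W[...,1]
rect(W,(z>.018)&(z<.045)&(x>.59)&(x<.71)&(y>-.33)&(y<-.19),"inj")
E
python3 plan.py 469 268 130 8
```

```text
inj: c=(648,-260) size 34x52 long-axis dir 86.6deg z med 29 n=3056 mean=(648,-258)
t 12.43 pos [ 650.3 -261.1   65. ] jaw -3.3 width 0.0855 j7 0.46
shift [ 517.7 -210.9  -67.1] turn -0.197 tilt 0.35
```

Request:
move_arm --moves "30 -12 -40 -0.01;66 -27 -50 -0.02;104 -42 -50 -0.04;142 -58 -50 -0.06;180 -73 -50 -0.08;218 -89 -50 -0.1;256 -104 -50 -0.12;294 -120 -50 -0.14;332 -135 -50 -0.16;370 -150 -50 -0.18"

```text
clock: 13.27
position: [0.5193, 0.1189, 0.1092]
tool_rot: [3.14, -0.001, 1.694]
force: [1.8, 0.6, 0.1]
grip_width: 0.0857
```

```bash
python3 plan.py 469 268 90 8
```

```text
t 13.27 pos [519.3 118.9 109.2] jaw 7.1 width 0.0857 j7 -0.0
shift [154.2 -31.6  19.3] turn -0.016 tilt 0.12
```

Request:
move_arm --moves "36 -7 2 0;70 -14 5 0;100 -20 8 -0.01;124 -25 11 -0.02;140 -29 14 -0.02;150 -31 17 -0.02;154 -32 19 -0.02;154 -32 19 -0.02;154 -32 19 -0.02;154 -32 19 -0.02"

```text
clock: 14.1
position: [0.4698, 0.2647, 0.0891]
tool_rot: [3.141, 0.0, 1.712]
force: [-0.6, 0.2, -0.1]
grip_width: 0.0854
```

```bash
python3 - <<'E'
from seg import *
p=bot.grab_frame("wrist");save("w6.png",p);W=cloud(p);z=W[...,2];x,y=W[...,0],W[...,1]
m=(x>.38)&(x<.56)&(y>.15)&(y<.4)
for a,b in((.045,.07),(.018,.045)): rect(W,m&(z>a)&(z<b),f"stack {a}-{b}")
E
python3 plan.py 468.5 269 10 8
```

```text
stack 0.045-0.07: c=(469,269) size 48x78 long-axis dir -82.1deg z med 58 n=6441 mean=(468,272)
stack 0.018-0.045: c=(464,272) size 64x110 long-axis dir 83.4deg z med 31 n=3624 mean=(459,293)
t 14.15 pos [469.8 264.8  89. ] jaw 8.1 width 0.0854 j7 -0.26
shift [ 4.3 -0.7 79. ] turn 0.002 tilt 0.02
```

Request:
move_arm --moves "4 -1 10 0;4 -1 24 0;4 -1 38 0;4 -1 50 0;4 -1 60 0;4 -1 67 0;4 -1 72 0;4 -1 75 0;4 -1 76 0;4 -1 76 0"

```text
clock: 14.98
position: [0.4677, 0.2699, 0.0128]
tool_rot: [3.141, -0.0, 1.714]
force: [0.5, -0.4, 0.5]
grip_width: 0.0855
```

Request:
move_arm --moves "0 0 0 0;0 0 0 0;0 0 0 0;0 0 0 0;0 0 0 0;0 0 0 0;0 0 0 0;0 0 0 0;0 0 0 0;0 0 0 0" --grip 0 --grip_force 45

```text
clock: 15.82
position: [0.4678, 0.27, 0.0132]
tool_rot: [3.141, -0.0, 1.714]
force: [-1.9, 0.2, 7.2]
grip_width: 0.0472
```

Request:
move_arm --moves "0 0 -2 0;0 0 -6 0;0 0 -14 0;0 0 -24 0;0 0 -36 0;0 0 -48 0;0 0 -58 0;0 0 -64 0;0 0 -68 0;0 0 -70 0"

```text
clock: 16.65
position: [0.4677, 0.27, 0.0834]
tool_rot: [3.141, -0.0, 1.714]
force: [0.3, 0.8, -1.6]
grip_width: 0.047
```

```bash
python3 plan.py 630 21 75 -15;python3 - <<'E'
from seg import *
p=bot.grab_frame("wrist");W=cloud(p);z=W[...,2];x,y=W[...,0],W[...,1]
m=(x>.38)&(x<.56)&(y>.15)&(y<.4)
rect(W,m&(z>.018)&(z<.045),"supply");rect(W,m&(z>.1)&(z<.14),"held")
E
```

```text
t 16.65 pos [467.7 270.   83.4] jaw 8.2 width 0.047 j7 -0.26
shift [-269.6  125.1    8.4] turn 0.405 tilt 0.04
supply: c=(468,306) size 42x64 long-axis dir -6.5deg z med 31 n=3551 mean=(466,310)
held: c=(467,269) size 75x78 long-axis dir -81.7deg z med 128 n=15773 mean=(466,276)
```

Request:
move_arm --moves "-14 7 0 0.02;-42 20 0 0.07;-74 34 0 0.12;-106 49 0 0.17;-138 64 0 0.22;-170 79 0 0.27;-202 94 0 0.32;-230 107 0 0.36;-252 117 0 0.39;-266 124 4 0.4"

```text
clock: 17.53
position: [0.6293, 0.0209, 0.0786]
tool_rot: [3.141, 0.001, 1.309]
force: [-0.6, -0.5, -2.4]
grip_width: 0.0467
```

```bash
python3 - <<'E'
from seg import *
p=bot.grab_frame("wrist");W=cloud(p);z=W[...,2];x,y=W[...,0],W[...,1]
f=p["frame"];v=f.max(-1)
m=(x>.55)&(x<.72)&(y>-.08)&(y<.11)&(z<.02)
rect(W,m&(v>175),"tray");rect(W,(x>.55)&(x<.72)&(y>-.08)&(y<.11)&(z>.09)&(z<.14),"held")
np.savez("pics/w7.npz",W=W)
cv2.imwrite("pics/w7.png",cv2.resize(f[60:384,100:412,::-1],None,fx=1.6,fy=1.6))
E
python3 plan.py 630 21 -12 -15
```

```text
tray: c=(636,53) size 30x77 long-axis dir -14.9deg z med 3 n=2431 mean=(637,55)
held: c=(629,20) size 75x77 long-axis dir 75.0deg z med 124 n=16205 mean=(631,27)
t 17.58 pos [629.8  18.9  77.7] jaw -15.1 width 0.0471 j7 -0.11
shift [ 2.3 -0.4 89.6] turn -0.001 tilt 0.14
```

View pics/w7.png

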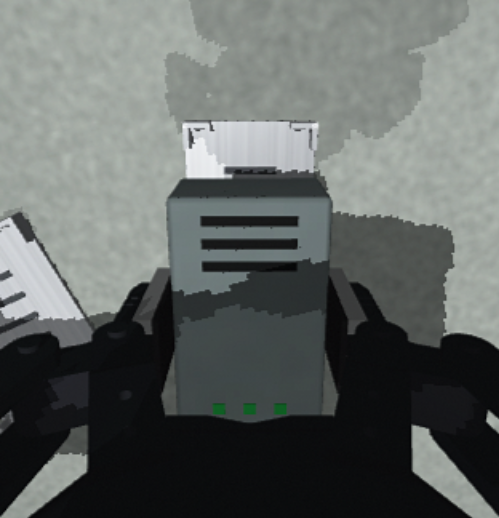

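```bash
python3 - <<'E'
import numpy as np
W=np.load("pics/w7.npz")["W"]
for u,v in((216,138),(298,138),(218,165),(296,165)): print(np.round(np.nanmedian(W[v-1:v+2,u-1:u+2],(0,1))*1000,1))
m=[np.round(W[v,257]*1000) for v in(134,136,138,140)];print(m)
E
```

```text
[609.6  74.6  10.9]
[675.3  56.4  10.2]
[602.9  51.1   3.5]
[669.5  32.8   1.1]
[array([643.,  68.,   1.]), array([643.,  67.,   4.]), array([642.,  65.,   3.]), array([642.,  63.,   3.])]
```

Request:
move_arm --moves "0 0 8 0;0 0 22 0;0 0 38 0;0 0 52 0;0 0 64 0;0 0 74 0;0 0 82 0;0 0 87 0;0 0 90 0;0 0 91 0"

```text
clock: 18.42
position: [0.6282, 0.0242, -0.0125]
tool_rot: [-3.142, 0.0, 1.314]
force: [-0.3, 0.2, -2.6]
grip_width: 0.0471
```

Request:
move_arm --moves "0 0 0.5 0;0 0 1 0;0 0 1.5 0;0 0 2 0;0 0 2 0;0 0 2 0;0 0 2 0;0 0 2 0;0 0 2 0;0 0 2 0"

```text
clock: 19.25
position: [0.6285, 0.0242, -0.0137]
tool_rot: [3.141, -0.0, 1.314]
force: [-3.1, -0.1, 6.3]
grip_width: 0.0469
```

Request:
move_arm --moves "0 0 -2 0;-2 0 -3 0;-4 0 -3 0;-4 0 -3 0;-4 0 -3 0;-4 0 -2 0;-4 0 -1 0;-4 0 0 0;-4 0 0 0;-4 0 0 0"

```text
clock: 20.08
position: [0.6272, 0.0204, -0.0137]
tool_rot: [-3.142, -0.0, 1.314]
force: [-4.9, 0.2, 13.1]
grip_width: 0.0471
```

Request:
move_arm --moves "0 0 0 0;0 0 0 0;0 0 0 0;0 0 0 0;0 0 0 0;0 0 -5 0;0 0 -15 0;0 0 -30 0;0 0 -55 0;0 0 -85 0" --grip 1

```text
clock: 20.92
position: [0.6264, 0.0202, 0.0714]
tool_rot: [-3.14, 0.001, 1.314]
force: [-0.2, -0.0, 1.2]
grip_width: 0.0855
```

```bash
python3 - <<'E'
from seg import *
p=bot.grab_frame("wrist");W=cloud(p);z=W[...,2];x,y=W[...,0],W[...,1]
rect(W,(z>.018)&(z<.045)&(x>.55)&(x<.71)&(y>-.06)&(y<.11),"conv")
E
python3 plan.py 464 272 90 -6.5
```

```text
conv: c=(627,20) size 48x77 long-axis dir 75.3deg z med 31 n=5846 mean=(627,22)
t 20.97 pos [629.5  20.   77.8] jaw -14.8 width 0.0857 j7 -0.1
shift [ 201.6 -224.2  -13. ] turn -0.144 tilt 0.33
```

Request:
move_arm --moves "18 -20 -15 0;42 -46 -15 -0.01;68 -75 -15 -0.03;94 -104 -15 -0.05;120 -133 -15 -0.07;144 -160 -15 -0.1;166 -184 -15 -0.12;184 -204 -15 -0.14;196 -218 -14 -0.14;202 -224 -13 -0.14"

```text
clock: 21.8
position: [0.4603, 0.2753, 0.0844]
tool_rot: [-3.141, -0.001, 1.457]
force: [1.1, 0.1, -0.4]
grip_width: 0.0855
```

Request:
move_arm --moves "0 0 0 0;0 0 0 0;0 0 0 0;0 0 0 0;0 0 0 0;0 0 0 0;0 0 0 0;0 0 0 0;0 0 0 0;0 0 0 0"

```text
clock: 22.63
position: [0.4619, 0.2726, 0.0837]
tool_rot: [3.142, 0.0, 1.454]
force: [0.1, -0.2, 0.2]
grip_width: 0.0858
```

```bash
python3 - <<'E'
from seg import *
p=bot.grab_frame("wrist");save("w8.png",p);W=cloud(p);z=W[...,2];x,y=W[...,0],W[...,1]
m=(x>.405)&(x<.54)&(y>.17)&(y<.4)
rect(W,m&(z>.018)&(z<.045),"supply")
m=(z>.018)&(z<.045)&(x<.41);P=W[m];print("near brown xmax",P[:,0].max())
E
python3 plan.py 464 272 -15 -6.5
```

```text
supply: c=(465,272) size 64x109 long-axis dir 83.5deg z med 30 n=9830 mean=(465,276)
near brown xmax 0.38565403975444484
t 22.68 pos [461.9 272.6  83.7] jaw -6.7 width 0.0854 j7 -0.47
shift [-0.4  2.2 98.7] turn -0.004 tilt 0.0
```

View pics/w8.png

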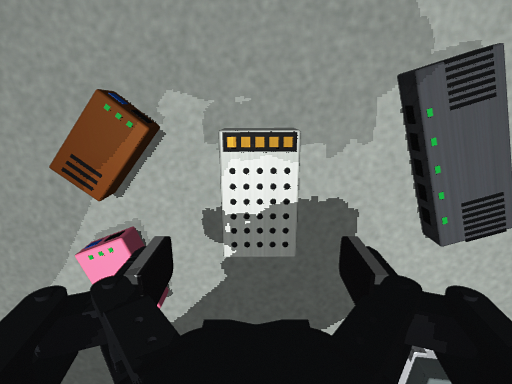

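Request:
move_arm --moves "0 2 12 0;0 3 28 0;0 3 44 0;0 3 58 0;0 3 70 0;0 3 80 0;0 3 88 0;0 3 93 0;0 3 96 0;0 3 97 0"

```text
clock: 23.52
position: [0.4649, 0.2723, -0.0135]
tool_rot: [-3.142, 0.0, 1.454]
force: [0.5, 0.1, -1.4]
grip_width: 0.0852
```

Request:
move_arm --moves "0 0 0 0;0 0 0 0;0 0 0 0;0 0 0 0;0 0 0 0;0 0 0 0;0 0 0 0;0 0 0 0;0 0 0 0;0 0 0 0" --grip 0 --grip_force 70

```text
clock: 24.35
position: [0.4651, 0.2725, -0.0124]
tool_rot: [3.141, -0.001, 1.454]
force: [-3.0, -1.5, 9.7]
grip_width: 0.0623
```

Request:
move_arm --moves "0 0 -2 0;0 0 -6 0;0 0 -14 0;0 0 -24 0;0 0 -36 0;0 0 -48 0;0 0 -60 0;0 0 -70 0;0 0 -76 0;0 0 -80 0"

```text
clock: 25.18
position: [0.4651, 0.2726, 0.0678]
tool_rot: [3.141, -0.001, 1.454]
force: [-0.3, -0.0, -5.8]
grip_width: 0.0621
```

```bash
python3 plan.py 472 -20 70 10.2
```

```text
t 25.18 pos [465.1 272.6  67.8] jaw -6.7 width 0.0621 j7 -0.45
shift [-289.8   41.    -2.4] turn -0.295 tilt 0.06
```

Request:
move_arm --moves "-12 2 0 -0.01;-36 5 0 -0.04;-68 10 0 -0.07;-102 14 0 -0.1;-138 19 0 -0.14;-174 25 0 -0.18;-210 30 0 -0.22;-242 34 0 -0.26;-268 38 0 -0.28;-284 40 0 -0.29"

```text
clock: 26.02
position: [0.4711, -0.0178, 0.0668]
tool_rot: [-3.141, 0.001, 1.742]
force: [0.4, -0.6, -5.0]
grip_width: 0.0618
```

Request:
move_arm --moves "-3 0 0 0;-6 1 0 0;-6 1 0 0;-6 1 0 0;-6 1 0 0;-6 1 0 0;-6 1 0 0;-6 1 0 0;-6 1 0 0;-6 1 0 0"

```text
clock: 26.85
position: [0.4734, -0.0201, 0.0667]
tool_rot: [-3.142, 0.0, 1.744]
force: [0.0, -0.1, -5.6]
grip_width: 0.0619
```

```bash
python3 - <<'E'
from seg import *
p=bot.grab_frame("wrist");W=cloud(p);z=W[...,2];x,y=W[...,0],W[...,1]
f=p["frame"];v=f.max(-1)
rect(W,(x>.41)&(x<.54)&(y>-.1)&(y<.08)&(z>.075)&(z<.125),"held")
np.savez("pics/w9.npz",W=W)
cv2.imwrite("pics/w9.png",cv2.resize(f[60:384,100:412,::-1],None,fx=1.6,fy=1.6))
E
python3 plan.py 472 -20 -8 10
```

```text
held: c=(472,-15) size 90x100 long-axis dir -81.1deg z med 110 n=25093 mean=(471,-8)
t 26.9 pos [473.5 -20.1  66.7] jaw 9.9 width 0.062 j7 0.29
shift [ 0.4 -1.4 74.7] turn -0.001 tilt 0.0
```

View pics/w9.png

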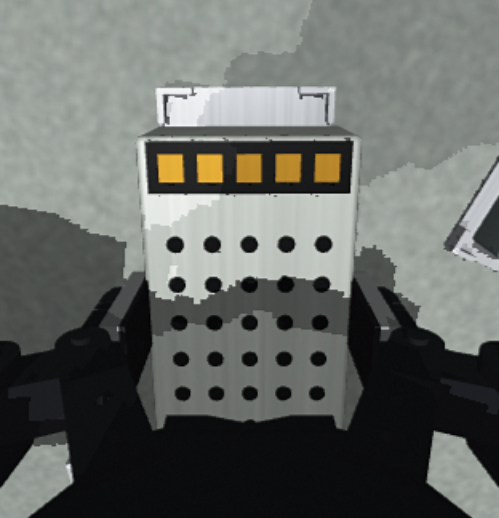

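```bash
python3 - <<'E'
import numpy as np
W=np.load("pics/w9.npz")["W"]
for u,v in((199,118),(308,118),(254,113),(254,115),(254,117),(254,119)): print(u,v,np.round(W[v,u]*1000,1))
E
```

```text
199 118 [419.   34.6  10.4]
308 118 [501.8  49.1  11.9]
254 113 [460.2  45.5   1. ]
254 115 [460.5  44.    3.1]
254 117 [460.8  42.5   2.2]
254 119 [461.   40.9   2.9]
```

Request:
move_arm --moves "0 -1 8 0;0 -1 20 0;0 -1 33 0;0 -1 45 0;0 -1 55 0;0 -1 63 0;0 -1 69 0;0 -1 72 0;0 -1 74 0;0 -1 74 0"

```text
clock: 27.73
position: [0.4725, -0.0204, -0.0074]
tool_rot: [-3.142, 0.0, 1.744]
force: [-1.4, 0.3, -5.8]
grip_width: 0.0619
```

Request:
move_arm --moves "0 0 0.5 0;0 0 1 0;0 0 1.5 0;0 0 2 0;0 0 2 0;0 0 2 0;0 0 2 0;0 0 2 0;0 0 2 0;0 0 2 0"

```text
clock: 28.57
position: [0.4725, -0.0203, -0.0093]
tool_rot: [-3.142, 0.0, 1.744]
force: [-0.1, -0.2, -4.5]
grip_width: 0.062
```

Request:
move_arm --moves "0 0 0.5 0;0 0 1 0;0 0 1 0;0 0 1 0;0 0 1 0;0 0 1 0;0 0 1 0;0 0 1 0;0 0 1 0;0 0 1 0"

```text
clock: 29.4
position: [0.4725, -0.0204, -0.0095]
tool_rot: [3.141, -0.0, 1.744]
force: [-4.9, 0.6, 23.4]
grip_width: 0.0624
```

Request:
move_arm --moves "0 0 0 0;0 0 0 0;0 0 0 0;0 0 0 0;0 0 0 0;0 0 -5 0;0 0 -15 0;0 0 -30 0;0 0 -55 0;0 0 -85 0" --grip 1

```text
clock: 30.23
position: [0.4716, -0.0205, 0.0756]
tool_rot: [-3.14, -0.0, 1.744]
force: [0.3, 0.7, -0.3]
grip_width: 0.0855
```

```bash
python3 - <<'E'
from seg import *
p=bot.grab_frame("wrist");W=cloud(p);z=W[...,2];x,y=W[...,0],W[...,1]
rect(W,(z>.018)&(z<.045)&(x>.4)&(x<.55)&(y>-.1)&(y<.07),"supply")
E
python3 plan.py 635 288 90 10.5
```

```text
supply: c=(472,-21) size 64x110 long-axis dir -80.0deg z med 33 n=10792 mean=(471,-16)
t 30.28 pos [474.1 -20.7  80.8] jaw 9.9 width 0.0853 j7 0.29
shift [276.6 211.4  -8.3] turn -0.011 tilt 0.26
```

Supply seated (top at 33 mm, centred). Now the switch (dark one at top-crop (176,190), not the purple).

Request:
move_arm --moves "22 17 -20 0;52 40 -20 0;84 64 -20 0;116 88 -20 0;148 113 -20 0;180 138 -20 0;210 160 -20 -0.01;236 180 -20 -0.01;256 196 -15 -0.01;268 205 -12 -0.01"

```text
clock: 31.12
position: [0.6287, 0.2824, 0.0873]
tool_rot: [3.141, -0.001, 1.756]
force: [-0.6, 0.1, -0.1]
grip_width: 0.0851
```

Request:
move_arm --moves "5 4 1 0;8 6 2 0;8 6 2 0;8 6 2 0;8 6 2 0;8 6 2 0;8 6 2 0;8 6 2 0;8 6 2 0;8 6 2 0"

```text
clock: 31.95
position: [0.6328, 0.2878, 0.0847]
tool_rot: [3.142, 0.0, 1.754]
force: [-0.0, -0.1, -0.4]
grip_width: 0.0854
```

```bash
python3 - <<'E'
from seg import *
p=bot.grab_frame("wrist");save("w10.png",p);W=cloud(p);z=W[...,2];x,y=W[...,0],W[...,1]
s=p["frame"].max(-1).astype(int)-p["frame"].min(-1)
m=(x>.56)&(x<.71)&(y>.17)&(y<.4)&(s<60)
rect(W,m&(z>.018)&(z<.045),"switch")
m=(z>.018)&(z<.045)&(s>80)&(x>.6);P=W[m];print("purple xmin",P[:,0].min(),P[P[:,0].argmin()])
E
python3 plan.py 635 288 -13 10.5
```

```text
switch: c=(634,287) size 64x151 long-axis dir -79.4deg z med 30 n=13240 mean=(633,294)
purple xmin 0.6000954881187536 [0.60009549 0.32523945 0.0306133 ]
t 32.0 pos [632.7 287.9  84.7] jaw 10.5 width 0.0856 j7 -0.16
shift [-0.3  2.3 97.7] turn -0.0 tilt 0.0
```

View pics/w10.png

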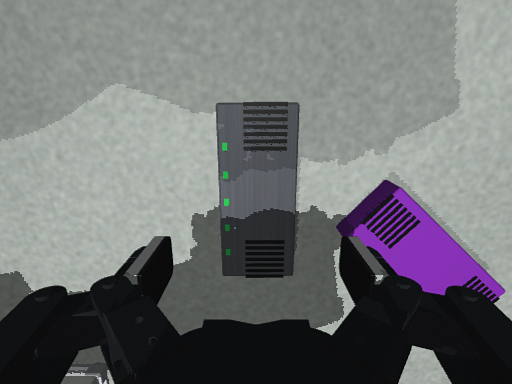

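```bash
python3 - <<'E'
from h import *
p=bot.grab_frame("top");W=cloud(p);f=p["frame"].astype(int)
pu=(f[...,2]>f[...,1]+40)&(f[...,0]>f[...,1]+20)&(W[...,0]>.6)
s=bot.observe();M=rot(s["tool_rot"]);P=(W[pu]-np.array([.6345,.2875,.0]))@M*1000
for x0 in range(-90,70,10):
    q=P[(P[:,0]>x0)&(P[:,0]<x0+10)]
    if len(q): print(x0,q[:,1].min().round())
E
```

```text
-90 121.0
-80 115.0
-70 101.0
-60 91.0
-50 79.0
-40 77.0
-30 86.0
-20 95.0
-10 110.0
0 114.0
```

Request:
move_arm --moves "0 2 12 0;0 2 28 0;0 2 44 0;0 2 58 0;0 2 70 0;0 2 80 0;0 2 88 0;0 2 93 0;0 2 96 0;0 2 98 0"

```text
clock: 32.88
position: [0.6349, 0.2883, -0.0134]
tool_rot: [3.141, -0.0, 1.754]
force: [-0.8, 0.5, 0.3]
grip_width: 0.0849
```

Request:
move_arm --moves "0 0 0 0;0 0 0 0;0 0 0 0;0 0 0 0;0 0 0 0;0 0 0 0;0 0 0 0;0 0 0 0;0 0 0 0;0 0 0 0" --grip 0 --grip_force 80

```text
clock: 33.72
position: [0.6351, 0.2884, -0.0122]
tool_rot: [3.141, -0.0, 1.754]
force: [0.0, -1.1, 7.1]
grip_width: 0.0619
```

Request:
move_arm --moves "0 0 -2 0;0 0 -6 0;0 0 -14 0;0 0 -24 0;0 0 -36 0;0 0 -48 0;0 0 -60 0;0 0 -70 0;0 0 -77 0;0 0 -82 0"

```text
clock: 34.55
position: [0.635, 0.2884, 0.07]
tool_rot: [3.141, -0.0, 1.754]
force: [-1.1, 1.3, -2.9]
grip_width: 0.0617
```

```bash
python3 plan.py 457 -262 70 18.6
```

```text
t 34.55 pos [635.  288.4  70. ] jaw 10.5 width 0.0617 j7 -0.15
shift [-5.088e+02 -2.752e+02 -4.000e-01] turn -0.142 tilt 0.06
```

Request:
move_arm --moves "-10 -5 0 0;-30 -16 0 -0.01;-56 -30 0 -0.02;-85 -46 0 -0.03;-115 -62 0 -0.04;-145 -78 0 -0.05;-175 -95 0 -0.06;-205 -111 0 -0.07;-235 -127 0 -0.08;-265 -143 0 -0.09"

```text
clock: 35.38
position: [0.5409, -0.0003, 0.0685]
tool_rot: [-3.141, 0.0, 1.844]
force: [2.0, -0.7, -2.5]
grip_width: 0.0618
```

```bash
python3 plan.py 457 -262 70 18.6
```

```text
t 35.38 pos [ 5.409e+02 -3.000e-01  6.850e+01] jaw 15.7 width 0.0618 j7 0.33
shift [-229.4 -151.4   -1.4] turn -0.051 tilt 0.04
```

Request:
move_arm --moves "-30 -20 0 -0.01;-60 -40 0 -0.01;-90 -59 0 -0.02;-120 -79 0 -0.03;-148 -98 0 -0.03;-174 -115 0 -0.04;-196 -129 0 -0.04;-213 -141 0 -0.05;-224 -148 0 -0.05;-229 -151 0 -0.05"

```text
clock: 36.22
position: [0.4568, -0.2619, 0.0686]
tool_rot: [-3.141, 0.0, 1.891]
force: [0.9, -0.8, -2.0]
grip_width: 0.0617
```

Request:
move_arm --moves "0 0 0 0;0 0 0 0;0 0 0 0;0 0 0 0;0 0 0 0;0 0 0 0;0 0 0 0;0 0 0 0;0 0 0 0;0 0 0 0"

```text
clock: 37.05
position: [0.4586, -0.2595, 0.0687]
tool_rot: [-3.142, 0.0, 1.894]
force: [0.4, 0.6, -2.5]
grip_width: 0.0618
```

```bash
python3 - <<'E'
from seg import *
p=bot.grab_frame("wrist");W=cloud(p)
f=p["frame"]
np.savez("pics/w11.npz",W=W)
cv2.imwrite("pics/w11.png",cv2.resize(f[30:354,100:412,::-1],None,fx=1.6,fy=1.6))
E
python3 plan.py 457 -262 -8 18.6
```

```text
t 37.1 pos [ 458.6 -259.6   68.7] jaw 18.5 width 0.0616 j7 0.85
shift [-1.8 -2.3 76.7] turn -0.002 tilt 0.0
```

View pics/w11.png

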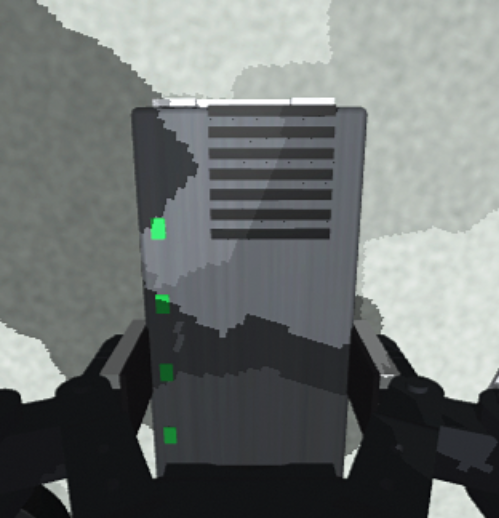

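```bash
python3 - <<'E'
import numpy as np
W=np.load("pics/w11.npz")["W"]
for u in(197,210,253,300,307):
  for v in(91,92,94): print(u,v,np.round(W[v,u]*1000,1))
E
```

```text
197 91 [ 3.873e+02 -1.951e+02 -2.000e-01]
197 92 [ 390.  -195.7   12.1]
197 94 [ 390.2 -197.1   11.1]
210 91 [ 397.3 -191.8    1. ]
210 92 [ 399.3 -192.6   11.7]
210 94 [ 399.5 -194.    10.8]
253 91 [ 429.6 -180.9   -0. ]
253 92 [ 429.9 -181.8    2.4]
253 94 [ 430.4 -183.2    3. ]
300 91 [ 463.8 -170.2   10.8]
300 92 [ 464.  -170.9   11.1]
300 94 [ 464.5 -172.3   11.3]
307 91 [ 468.7 -168.7   11.8]
307 92 [ 468.9 -169.3   11.8]
307 94 [ 469.5 -170.6   11.3]
```

Request:
move_arm --moves "-1 -1 8 0;-2 -1 20 0;-2 -1 33 0;-2 -1 45 0;-2 -1 55 0;-2 -1 63 0;-2 -1 69 0;-2 -1 73 0;-2 -1 75 0;-2 -1 76 0"

```text
clock: 37.93
position: [0.4584, -0.2618, -0.0074]
tool_rot: [3.142, 0.0, 1.894]
force: [0.1, 0.8, -3.8]
grip_width: 0.0618
```

Request:
move_arm --moves "0 0 0.5 0;0 0 1 0;0 0 1.5 0;0 0 1.5 0;0 0 1.5 0;0 0 1.5 0;0 0 1.5 0;0 0 1.5 0;0 0 1.5 0;0 0 1.5 0"

```text
clock: 38.77
position: [0.4583, -0.2618, -0.0088]
tool_rot: [3.142, 0.0, 1.894]
force: [0.4, 0.1, -3.5]
grip_width: 0.0617
```

Request:
move_arm --moves "0 0 0.5 0;0 0 1 0;0 0 1 0;0 0 1 0;0 0 1 0;0 0 1 0;0 0 1 0;0 0 1 0;0 0 1 0;0 0 1 0"

```text
clock: 39.6
position: [0.4584, -0.2618, -0.0093]
tool_rot: [3.141, 0.0, 1.894]
force: [-2.5, 2.2, 11.3]
grip_width: 0.0617
```

Request:
move_arm --moves "0 0 0 0;0 0 0 0;0 0 0 0;0 0 0 0;0 0 0 0;0 0 -5 0;0 0 -15 0;0 0 -30 0;0 0 -55 0;0 0 -85 0" --grip 1

```text
clock: 40.43
position: [0.4576, -0.2614, 0.0761]
tool_rot: [-3.14, -0.001, 1.894]
force: [-0.7, 0.0, -0.6]
grip_width: 0.0854
```

Request:
move_arm --moves "10 0 -10 0;30 0 -30 0;60 0 -50 0;90 0 -70 0;120 0 -90 0;150 0 -110 0;180 0 -120 0;200 0 -120 0;200 0 -120 0;200 0 -120 0"

```text
clock: 41.27
position: [0.3949, -0.0714, 0.1962]
tool_rot: [3.14, 0.0, 1.896]
force: [0.4, 0.0, -0.4]
grip_width: 0.0854
```

```bash
python3 - <<'E'
from seg import *
p=bot.grab_frame("top");W=cloud(p);z=W[...,2];x,y=W[...,0],W[...,1]
for n,b in dict(switch=(.37,.55,-.38,-.14),supply=(.39,.56,-.12,.1),conv=(.56,.7,-.07,.1),inj=(.58,.71,-.34,-.2)).items():
    rect(W,(x>b[0])&(x<b[1])&(y>b[2])&(y<b[3])&(z>.018)&(z<.045),n)
cv2.imwrite("pics/end.png",cv2.resize(p["frame"][100:310,90:440,::-1],None,fx=2.2,fy=2.2,interpolation=cv2.INTER_CUBIC))
E
```

```text
switch: c=(466,-280) size 64x113 long-axis dir -71.4deg z med 34 n=632 mean=(466,-281)
supply: c=(474,-20) size 64x110 long-axis dir -79.8deg z med 34 n=446 mean=(477,-8)
conv: c=(628,19) size 49x78 long-axis dir 76.1deg z med 32 n=334 mean=(627,20)
inj: c=(648,-259) size 33x51 long-axis dir 89.2deg z med 29 n=155 mean=(649,-259)
```

View pics/end.png

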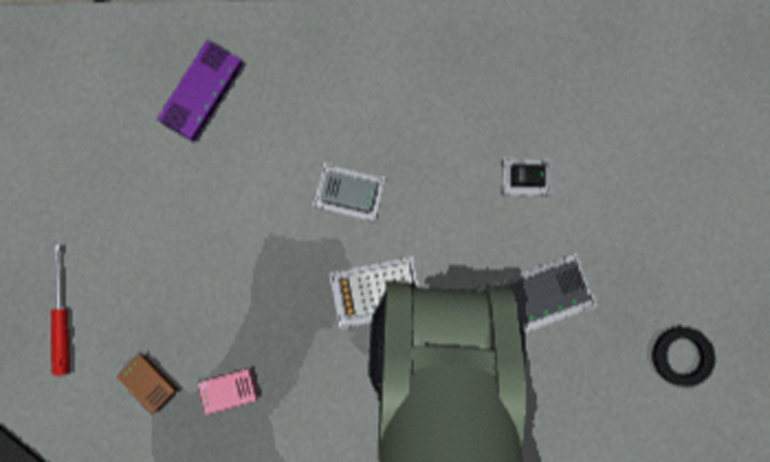

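```bash
python3 -c "
from workcell import bot
print(bot.observe()['clock'],bot.observe()['force'].round(1) if hasattr(bot.observe()['force'],'round') else '');bot.job_done()"
```

```text
41.3167 [-0.9  0.1 -0.3]
the job is handed in; nothing more can be done
```

All four devices are in their own trays, and I handed the job in at 41.3 s of the 112 s allowed. I unstacked them top-down: injector, converter, supply, then the separate switch.

**Final positions:** in the last top-camera check each device's centre is within about 3 mm of its tray's centre and its angle within about 3° of the tray's. The top heights of 29 to 34 mm match each device lying flat on its plate. The arm hid part of the switch in that view. I worked out its centre, about 3 mm off, from the visible end (64 mm wide, right angle and height).

**Things left alone:** by eye, in the first and last top pictures, the screwdriver, the tape and the purple, brown and pink look-alikes are where they started. I did not measure them.

**What disagreed:** the fingertips really sat about 20–25 mm above the reported TCP. Because of this the first try at the injector closed on air, without touching anything. I lowered every later grasp by that offset, and each held on the first try. Placing each device met a light contact force, 23 N at most.

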